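# Tighten a sunk socket screw with a T-handled hex key

## Task

The bench clamp beside the doming block is slack. Lift the T-handled hex key out of its wooden stand, lower it into the deep round hole in the top of the clamp, and with only light pressure turn it until it drops fully home in the hidden hex socket. Then turn it clockwise (seen from above) until the screw comes up against its firm stop, and let go, leaving the key standing upright in the screw; do not ram or wrench the key, and leave the jar, the wax and the tape where they are.

Things in the scene. Friction and masses are not known exactly. Their poses are not given: they have to be found in the camera images.
- hex_key: Loose T-handled hex key, 0.13 kg, standing in the wooden stand on the hole's floor, turned any way. Dark steel hexagonal shank 14 mm across flats, 80 mm long, its last 3 mm a round cone from 13.8 to 9 mm wide; on top a black crossbar 64 mm long, 16 mm thick, 18 mm high. Origin: centre of the shank's lower end; z up the shank; x along the crossbar; two flats of the shank are parallel to x.
- handle (a point): Centre of the hex key's crossbar, on the shank axis 89 mm above the lower end; grip here across the 16 mm thickness (along the key's y).
- key_stand: Fixed wooden block, foot 80x80 mm, 45 mm high, with a vertical hole 18 mm wide and 35 mm deep (floor 10 mm above the bench) in which the hex key stands. Origin: centre of its underside; z up.
- clamp: Fixed steel clamp: block 60x60 mm, 60 mm high, with a vertical round bore in its top; origin on the bore axis at the underside, z up. Towards -y a sliding jaw (moves 4.5 mm as the screw is tightened), a 46 mm steel doming block (top 56 mm high) and a fence, all on one base plate 86x150 mm, 10 mm thick.
- bore_mouth (a point): Centre of the bore's mouth in the clamp's top face, 60 mm above the bench; axes as the clamp. The bore is 17.4 mm wide, its mouth chamfered 3 mm. The rim of the socket screw lies 18 mm down the bore, out of sight. Press the key on the rim with about 5 N; over 25 N is ramming.
- cap_screw (a joint): Turn of the socket screw in rad, clockwise seen from above is positive: 0 is slack (it cannot turn back further), 1.2 is the firm stop (jaw closed). Turns stiffly, about 0.09 N m, and stays where it is left; over 0.3 N m at the stop is wrenching. The value does not tell how the socket stands.
- flux_jar: Loose round jar with a blue lid, 59 mm wide, 60 mm high; origin under its centre. Not to be moved.
- beeswax: Loose yellow wax block 34x52x20 mm; origin under its centre. Not to be moved.
- tape_roll: Loose roll of blue tape, 57 mm wide, 24 mm high, lying flat; origin under its centre. Not to be moved.
- socket_floor (a point): Point on the bore axis at the floor of the screw's hex socket, 32 mm below the bore's mouth. Socket 14.5 mm across flats, 14 mm deep. How it is turned is unknown and differs each time. While the key does not match, its cone tip enters and the shank rests on the rim, so the key's lower end is 21 mm below the mouth; within about 4 degrees of a match (every 60 degrees) it goes down to 32 mm.

How it is judged (in metres and radians):
On the way, in this order (a step that is already met when the one before it is completed fails the run):
1. the hex key is lifted clear of the stand (height (world z) of hex_key above 0.055 m), for 0.1 s.
2. the hex key is fully home in the socket while the screw is still slack (z of hex_key in the frame of bore_mouth below -0.028 m and horizontal distance between hex_key and bore_mouth below 0.004 m and value of joint cap_screw below 0.5 rad), for 0.1 s.
At the end, for the whole second after the job is handed in: The screw is turned to within 0.15 rad of its stop (1.2 rad), and the hex key stands at rest in the socket, its lower end at least 28 mm below the bore's mouth and within 4 mm of the bore axis, within 0.12 rad of upright, released (value of joint cap_screw above 1.05 rad and z of hex_key in the frame of bore_mouth below -0.028 m and horizontal distance between hex_key and bore_mouth below 0.004 m and angle between hex_key's own z axis and vertical below 0.12 rad and linear speed of hex_key below 0.02 m/s); the robot touches nothing.
It fails at once if the hex key is forced against the clamp's bore with more than 40 N (contact force between hex_key and clamp above 40 N).
It fails at once if the hex key is rammed on the screw with more than 28 N while it is not home (z of hex_key in the frame of bore_mouth above -0.027 m and contact force between hex_key and cap_screw above 28 N).
It fails at once if the screw is wrenched: contact forces between hex key and screw over 200 N in all (about 0.4 N m) (contact force between hex_key and cap_screw above 200 N).
It fails at once if the jar, the wax or the tape is moved by more than 25 mm (distance of any of flux_jar, beeswax, tape_roll from where it was at the start of the episode above 0.025 m).
It also fails if it takes over 72 s, if anything falls off the work surface, if the arm or the gripper's body presses on something with over 40 N, if the wrist force passes 120 N, or if a joint passes its speed limit or range.

## Robot

A 6-joint arm with a two-finger parallel gripper is mounted at the origin on a cart in front of the work surface, level with it; the furniture and walls round the work are solid. World frame = base frame: x ahead of the robot, y to its left, z up, the work surface at z = 0. Lengths are in mm, angles in rad, forces in N, time in s.
With the tool pointing down it reaches from about 400 to 925 mm from the base axis. Payload 12.5 kg.
Tool frame: the origin (TCP) lies midway between the tips of the shut fingers; the grasp point (between the pads) lies 19 mm behind it (env.pinch_z is the distance from the TCP to the grasp point, in mm); z points along the fingers, y is the line along which they close (so a half turn about z gives the same grasp; the last joint's range is limited). The gripper opens to 95 mm and grips with 3 to 60 N. Pads are 20 mm wide; open, the fingers measure 119 mm over their backs; the gripper's body (75 mm by 180 mm) begins 59 mm behind the grasp point.
Start: joints at [-1.258, 0.491, 1.559, -0, 1.092, -0.106], TCP at [254.189, -570.994, 214.661] pointing down, gripper open.
Joint ranges: [-3.1, 3.1], [-0.84, 2.19], [0.05, 2.79], [-1.13, 4.28], [0.06, 2.93], [-2.69, 2.69]. Speed limits (rad/s): [2.22, 2.22, 2.79, 3.14, 3.14, 3.14].

## Interface

Orientations are given as [roll, pitch, yaw] about the fixed x, y, z axes, in that order (R = Rz(yaw) Ry(pitch) Rx(roll)).
In Python, from cell import readout, eyes, job_done, env gives the robot as it stands.
- The arm moves only by the shell command python3 -m jog 'ROWS'. ROWS is a JSON object of lists of equal length, an entry for each row: "dp": the shift along the tool's x, y, z in mm, a list of three; "twist": the turn about the tool's z in degrees; "claw": the closure, from -1 (fully open) to 1 (shut). A call has 1 to 8 rows; each row is the pose to reach, as a shift and turn from the pose commanded when the call began, along the tool's axes at that moment; what a row does not reach only later rows make up. A row lasts 1/12 s, in which the tool goes at most 41.7 mm and 7.16 degrees, less where a joint would pass 70% of its speed; a pose out of reach is approached as far as the arm can. A call with a gripper value outside its range is refused whole. The fingers move at their own pace and stop on an object; the grip force is fixed at half the most. Time passes only in rows, so rows that repeat a pose let the fingers close. It gives the time, the measured TCP pose, the force and the opening at its end, in the units of the state.
- readout.state(): the state, without advancing time (a new reading comes with each control period).
- eyes.read_camera(name): name is "scene" or "top" or "wrist"; returns the picture (480x640x3 uint8, red, green, blue); there is no depth.
- eyes.camera_model(name): a dict with "intrinsics" (3x3 intrinsics, pixels), "k1" (the pictures are not rectified: a ray, as slopes to the right and down, at radius r is drawn at 1 + k1 r^2 times it, then the intrinsics apply), "R" (3x3) and "t" (3): a world point X has camera coordinates R X + t. Camera axes: x right, y down, z forward; pixel columns grow to the right and rows downward; lengths in mm; the calibration is good to about 2 mm. A picture is of the moment at which its call begins: read the wrist's pose just before it. camera_model takes no time and is no camera call; for the wrist camera it gives the pose at the moment of the call.
- job_done(): hands the job in, once; it reports no verdict.
The state is a dict: "t": time; "joints": joint angles; "qvel": joint speeds; "tau": joint torques, N m; "eef_pos": TCP position; "tcp_rot": TCP orientation; "ft_force": force on the tool from outside, world axes, zero at the start; "moment": the same for the moment, N m; "opening": opening from 0.0 (shut) to 1.0 (fully open).
Only numpy, scipy, OpenCV 4.12 (cv2) and the standard library are available. Lean on these libraries where they do the work, as an engineer would, in place of code of your own. Each camera call takes 0.05 s, during which the arm holds its last target. There are 200 camera calls.

## Working session

There is one attempt and no reset: what is moved stays moved. The work goes in short steps, Python scripts to look and compute and a shell command to move; the robot and the scene stay as the last step left them, time stands still between calls to the robot, and variables do not carry over. Pictures are saved under pics/ and viewed, on a budget of 10 in all, crops included, one or two more only if the job needs it, and the job is handed in when it is done.

```bash
ls; mkdir -p pics
python3 - <<'E'
from cell import readout, eyes, env
import cv2,json
print(readout.state()); print(env.pinch_z)
for n in ("scene","top"):
    im=eyes.read_camera(n); cv2.imwrite(f"pics/{n}0.png",im[:,:,::-1])
    m=eyes.camera_model(n); print(n,m)
E
```

```text
pics
{'t': 0.0, 'joints': array([-1.25759024e+00,  4.91532400e-01,  1.55944997e+00,  6.95383217e-06,
        1.09170340e+00, -1.05594995e-01]), 'qvel': array([ 1.00082629e-03, -3.77484323e-04, -1.04386987e-03, -9.94193922e-04,
        2.18043154e-05, -2.02373065e-04]), 'tau': array([ 4.69030347e-04, -6.12656593e+01, -2.58189690e+01,  6.92767231e-02,
        4.81682376e-02, -1.09815762e-04]), 'eef_pos': array([ 254.11499136, -570.73964147,  214.07844411]), 'tcp_rot': array([-3.14050627e+00, -1.21346418e-04,  4.18797811e-01]), 'ft_force': array([-0.02631127,  1.03498462, -0.79291251]), 'moment': array([-0.04454795, -0.02229852, -0.03749497]), 'opening': 1.0013323477533203}
18.8
scene {'intrinsics': array([[617.5249737 ,   0.        , 321.52313182],
       [  0.        , 617.5249737 , 232.91675636],
       [  0.        ,   0.        ,   1.        ]]), 'k1': -0.18750665445663006, 'R': array([[-0.70968637, -0.70433124, -0.01620979],
       [-0.48312634,  0.50328814, -0.71644259],
       [ 0.5127711 , -0.50061817, -0.69745771]]), 't': array([ 307.51473722,  373.42739955, 1087.46224633])}
top {'intrinsics': array([[530.75546287,   0.        , 326.95008495],
       [  0.        , 530.75546287, 229.63113202],
       [  0.        ,   0.        ,   1.        ]]), 'k1': -0.04650805090989838, 'R': array([[-9.37479379e-04, -9.99993517e-01,  3.47652869e-03],
       [-9.85793921e-01,  3.40249347e-04, -1.67959014e-01],
       [ 1.67956742e-01, -3.58459896e-03, -9.85787849e-01]]), 't': array([-105.58115278,  496.67672005,  941.98262547])}
```

View pics/top0.png

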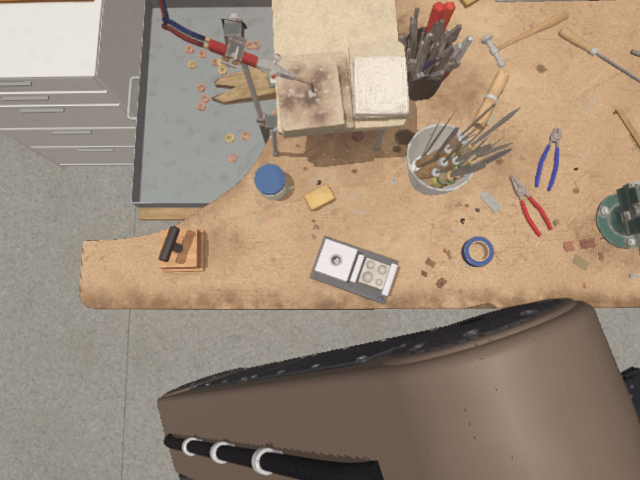

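View pics/scene0.png

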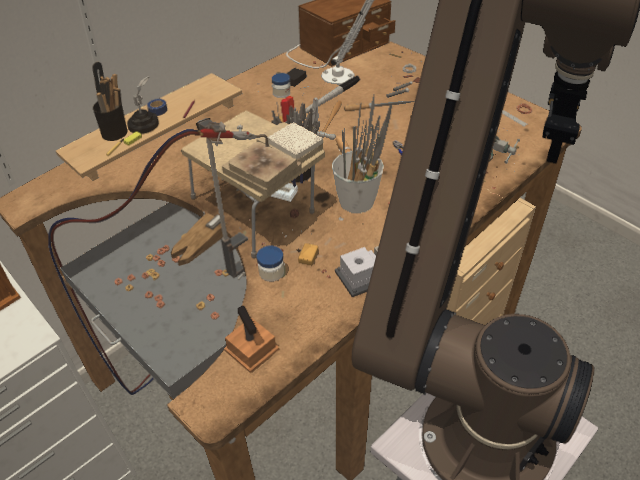

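The top view shows the stand and key at about (175,245), the clamp bore at (336,260), the jar at (270,182), the wax at (319,198) and the tape at (478,251). The scene view shows the key at (246,322) and the clamp at (357,265). I'll enlarge the key and clamp.

```bash
cat > h.py <<'E'
import numpy as np, cv2
from cell import readout, eyes
def ray(m,u,v):
    K=m["intrinsics"]; d=np.array([(u-K[0,2])/K[0,0],(v-K[1,2])/K[1,1]]); s=d.copy()
    for _ in range(30): s=d/(1+m["k1"]*(s@s))
    R=m["R"]; return -R.T@m["t"], R.T@np.r_[s,1]
def at_z(m,u,v,z):
    c,d=ray(m,u,v); return c+d*(z-c[2])/d[2]
def proj(m,X):
    p=m["R"]@np.asarray(X,float)+m["t"]; s=p[:2]/p[2]; s=s*(1+m["k1"]*(s@s)); K=m["intrinsics"]
    return s[0]*K[0,0]+K[0,2], s[1]*K[1,1]+K[1,2]
E
python3 - <<'E'
import cv2,numpy as np
t=cv2.imread("pics/top0.png");s=cv2.imread("pics/scene0.png")
def c(im,x,y,w,h,k): 
    o=cv2.resize(im[y:y+h,x:x+w],None,fx=k,fy=k,interpolation=cv2.INTER_CUBIC)
    for i in range(0,w,10): cv2.putText(o,str(x+i),(i*k,8),0,.3,(0,0,255)); cv2.line(o,(i*k,10),(i*k,14),(0,0,255))
    for j in range(10,h,10): cv2.putText(o,str(y+j),(0,j*k+3),0,.3,(0,0,255))
    return o
a=np.hstack([c(t,150,220,60,60,6),c(t,305,230,70,60,6)])
b=np.hstack([c(s,220,300,60,50,6),c(s,330,240,70,50,6)])
cv2.imwrite("pics/crop.png",np.vstack([a,b])[:600])
E
```

```text
(no output)
```

View pics/crop.png

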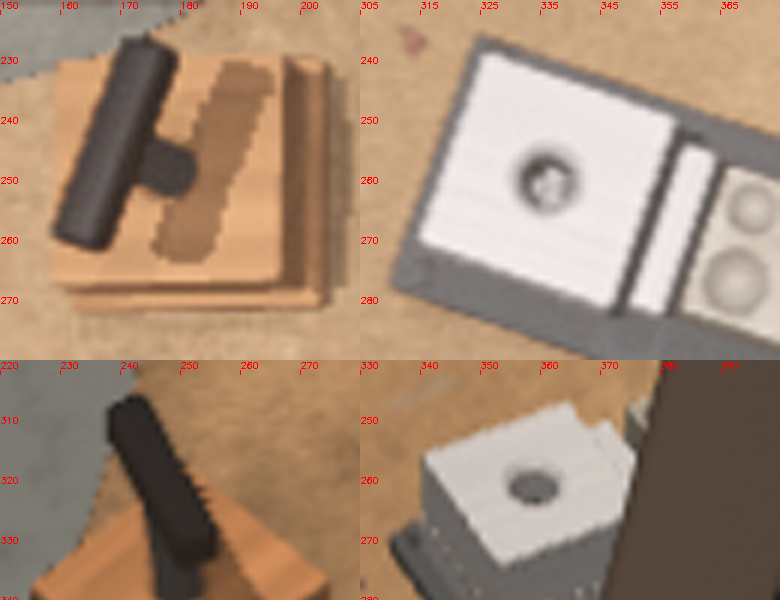

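The crops put the crossbar outline's centre at top (169.2,244.0) and scene (247,320). Its ends in the top view are about (173,227.5) and (163,260.5). The bore mouth is at top (336.2,260.2) and scene (358.8,261.3).

Run:
```python
from h import *
T=eyes.camera_model("top");S=eyes.camera_model("scene")
for z in (99,): print("bar",at_z(T,169.2,244,z),at_z(S,247,320,z))
a,b=at_z(T,173.5,227,99),at_z(T,163.5,261,99); print(a,b,np.linalg.norm(a-b),np.degrees(np.arctan2(*(a-b)[1::-1])))
print("bore",at_z(T,336.2,260.2,60),at_z(S,358.8,261.3,60))
c=[at_z(T,305+(x-360)/6,230+y/6,60) for x,y in((483,53),(677,118),(617,308),(420,242))]
print("clampcorners",c,np.mean(c,0))
d=[at_z(T,150+x/6,220+y/6,45) for x,y in((60,60),(285,55),(282,283),(52,283))]
print("stand",d,np.mean(d,0))
for n,u,v,z in(("jar",270,178,60),("wax",319,198,20),("tape",478,251,24)): print(n,at_z(T,u,v,z))
print(np.degrees(np.arctan2(*(c[1]-c[0])[1::-1])))
```

```text
bar [461.61725781 169.3113075   99.        ] [461.11917586 171.33365117  99.        ]
[491.69992093 163.19118727  99.        ] [431.83851078 177.84375459  99.        ] 61.62861472693506 -13.754130055429497
bore [ 437.65977097 -122.46109791   60.        ] [ 435.32194824 -117.30978801   60.        ]
clampcorners [array([ 476.6340108 , -103.18829212,   60.        ]), array([ 456.78092216, -161.68200388,   60.        ]), array([ 399.59257985, -143.16449291,   60.        ]), array([419.37939629, -84.2899137 ,  60.        ])] [ 438.09672727 -123.08117565   60.        ]
stand [array([495.54330176, 203.84960533,  45.        ]), array([497.08633578, 133.95114531,  45.        ]), array([426.50034809, 132.09586153,  45.        ]), array([426.40973868, 202.78741187,  45.        ])] [461.38493108 168.17100601  45.        ]
jar [ 5.90613716e+02 -4.50803109e-01  6.00000000e+01]
wax [561.88699473 -90.80336569  20.        ]
tape [ 458.74238358 -390.7088549    24.        ]
-108.74749594790221
```

```bash
cat >> h.py <<'E'
from scipy.spatial.transform import Rotation as Ro
def go(x,y,z,yawdeg):
    s=readout.state(); R=Ro.from_euler("xyz",s["tcp_rot"]).as_matrix()
    tw=-(yawdeg-np.degrees(s["tcp_rot"][2])); tw=(tw+180)%360-180
    print("at",s["eef_pos"].round(1),np.degrees(s["tcp_rot"]).round(2),"dp",(R.T@(np.array([x,y,z])-s["eef_pos"])).round(1),"twist",round(tw,1),"j6",s["joints"][5].round(2),"t",round(s["t"],2))
E
python3 -c "
from h import *
go(480,-250,215,80)"
```

```text
at [ 254.1 -570.8  214.1] [-1.7994e+02 -1.0000e-02  2.3990e+01] dp [ 336.8 -201.2   -0.6] twist -56.0 j6 -0.11 t 0.1
```

```bash
python3 -m jog '{"dp":[[337,-201,0],[337,-201,0],[337,-201,0],[337,-201,0],[337,-201,0],[337,-201,0],[337,-201,0],[337,-201,0]],"twist":[-56,-56,-56,-56,-56,-56,-56,-56],"claw":[-1,-1,-1,-1,-1,-1,-1,-1]}'
python3 -c "
from h import *
go(461,80,215,130)"
```

```text
t: 0.77
eef_pos: [447.0, -296.7, 214.6]
tcp_rot: [-3.141, -0.0, 1.402]
ft_force: [-0.1, -0.8, 0.3]
opening: 1.003
at [ 447.  -296.7  214.6] [-179.99   -0.     80.35] dp [373.7 -49.3  -0.4] twist -49.6 j6 -0.54 t 0.77
```

```bash
python3 -m jog '{"dp":[[374,-49,0],[374,-49,0],[374,-49,0],[374,-49,0],[374,-49,0],[374,-49,0],[374,-49,0],[374,-49,0]],"twist":[-50,-50,-50,-50,-50,-50,-50,-50],"claw":[-1,-1,-1,-1,-1,-1,-1,-1]}'
python3 -c "
from h import *
go(461.5,169.5,215,166.2)"
```

```text
t: 1.43
eef_pos: [460.6, 36.4, 214.6]
tcp_rot: [-3.141, 0.0, 2.277]
ft_force: [1.5, -0.4, 0.0]
opening: 1.001
at [460.6  36.4 214.6] [-179.99    0.    130.45] dp [100.7  87.1  -0.4] twist -35.7 j6 -0.77 t 1.43
```

```bash
python3 -m jog '{"dp":[[101,87,0],[101,87,0],[101,87,0],[101,87,0],[101,87,0],[101,87,0],[101,87,0],[101,87,0]],"twist":[-36,-36,-36,-36,-36,-36,-36,-36],"claw":[-1,-1,-1,-1,-1,-1,-1,-1]}'
python3 - <<'E'
from h import *
go(461.5,169.5,215,166.2)
m=eyes.camera_model("wrist"); im=eyes.read_camera("wrist")
cv2.imwrite("pics/w1.png",im[:,:,::-1]); np.savez("w1.npz",**m)
print(proj(m,[461.5,169.5,108]),proj(m,[461.5,169.5,45]), -m["R"].T@m["t"])
E
```

```text
t: 2.1
eef_pos: [462.8, 167.3, 214.5]
tcp_rot: [-3.141, -0.0, 2.892]
ft_force: [0.5, 0.0, -0.2]
opening: 1.0
at [462.8 167.3 214.5] [-1.7999e+02 -1.0000e-02  1.6572e+02] dp [ 1.8  1.8 -0.5] twist -0.5 j6 -1.11 t 2.1
(np.float64(321.1178124195145), np.float64(237.61532763553546)) (np.float64(320.5354544685479), np.float64(219.46681635124747)) [393.62502105 184.34681761 384.71304303]
```

View pics/w1.png

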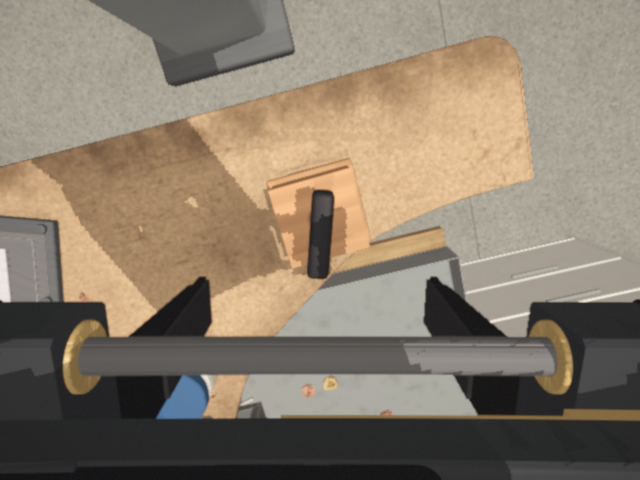

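The wrist view shows the bar running from about (321.5,190) to (318,277), centred near (319.8,234). That is within 2 mm of the estimate from the fixed cameras.

Run:
```python
from h import *
m=dict(np.load("w1.npz"))
im=cv2.imread("pics/w1.png",0)
mask=np.zeros_like(im); mask[185:282,295:345]=(im[185:282,295:345]<50)*255
n,l,s,c=cv2.connectedComponentsWithStats(mask); k=1+s[1:,4].argmax(); print(s[k],c[k])
r=cv2.minAreaRect(np.argwhere(l==k)[:,::-1].astype(np.float32)); print(r)
for v in range(190,280,12):
    w=np.where(l[v]==k)[0]; print(v,w.min(),w.max(),at_z(m,(w.min()+w.max())/2,v,104).round(1))
```

```text
[308 207  24  71 959] [320.82273201 243.00208551]
((319.7271728515625, 242.28941345214844), (20.634830474853516, 69.50251007080078), 3.5035319328308105)Traceback (most recent call last):
  File "<stdin>", line 8, in <module>
    return umr_minimum(a, axis, None, out, keepdims, initial, where)
ValueError: zero-size array to reduction operation minimum which has no identity
```

Run:
```python
from h import *
m=dict(np.load("w1.npz"))
a,b=at_z(m,321.5,190,104),at_z(m,318,277,104); d=b-a
print(a,b,(a+b)/2,np.linalg.norm(d),np.degrees(np.arctan2(d[1],d[0])))
go(461.5,169.5,80,167.5)
```

```text
[429.92742123 177.74456245 104.        ] [490.46101381 159.91563062 104.        ] [460.19421752 168.83009653 104.        ] 63.10456909145851 -16.41125924953303
at [462.9 167.2 214.6] [-179.99   -0.    165.74] dp [  1.9   1.9 134.6] twist -1.8 j6 -1.11 t 2.15
```

```bash
python3 -m jog '{"dp":[[2,1.5,30],[2,1.5,60],[2,1.5,90],[2,1.5,115],[2,1.5,130],[2,1.5,134.5],[2,1.5,134.5],[2,1.5,134.5]],"twist":[1,1,1,1,1,1,1,1],"claw":[-1,-1,-1,-1,-1,-1,-1,-1]}'
python3 -m jog '{"dp":[[0,0,0],[0,0,0],[0,0,0],[0,0,0],[0,0,0],[0,0,0],[0,0,0],[0,0,0]],"twist":[0,0,0,0,0,0,0,0],"claw":[1,1,1,1,1,1,1,1]}'
python3 -c "
from h import *
go(461,169.2,80,165)"
```

```text
t: 2.82
eef_pos: [461.7, 169.4, 80.7]
tcp_rot: [3.141, 0.001, 2.878]
ft_force: [-0.2, -0.2, -0.7]
opening: 0.997
t: 3.48
eef_pos: [461.2, 169.6, 80.1]
tcp_rot: [-3.142, 0.0, 2.88]
ft_force: [0.2, -0.1, -0.2]
opening: 0.494
at [461.2 169.6  80.1] [-179.99    0.    164.99] dp [ 0.1 -0.5  0.1] twist -0.0 j6 -1.09 t 3.48
```

```bash
python3 -m jog '{"dp":[[0,0,0],[0,0,0],[0,0,0],[0,0,0],[0,0,0],[0,0,0],[0,0,0],[0,0,0]],"twist":[0,0,0,0,0,0,0,0],"claw":[1,1,1,1,1,1,1,1]}'
python3 -m jog '{"dp":[[0,0,-5],[0,0,-10],[0,0,-20],[0,0,-40],[0,0,-60],[0,0,-80],[0,0,-90],[0,0,-90]],"twist":[0,0,0,0,0,0,0,0],"claw":[1,1,1,1,1,1,1,1]}'
python3 - <<'E'
from h import *
go(438,-122.5,170,165)
for n in("scene","top"):
    cv2.imwrite(f"pics/{n}1.png",eyes.read_camera(n)[:,:,::-1])
s=cv2.imread("pics/scene1.png"); cv2.imwrite("pics/s1c.png",cv2.resize(s[220:350,170:330],None,fx=4,fy=4,interpolation=2))
E
```

```text
t: 4.15
eef_pos: [461.2, 169.6, 80.1]
tcp_rot: [-3.141, 0.0, 2.88]
ft_force: [-1.5, 0.7, 0.3]
opening: 0.168
t: 4.82
eef_pos: [462.0, 169.9, 172.6]
tcp_rot: [3.14, 0.004, 2.88]
ft_force: [0.7, 0.3, -1.4]
opening: 0.172
at [462.  169.9 172.6] [179.9    0.21 165.  ] dp [ -52.5 -288.6    2.2] twist 0.0 j6 -1.09 t 4.82
```

View pics/s1c.png

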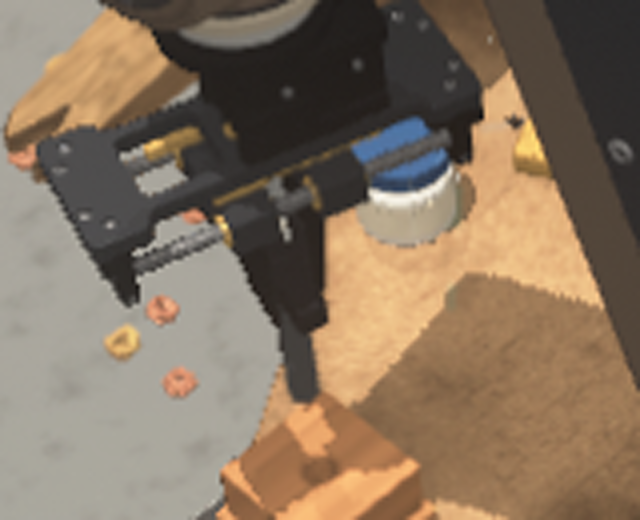

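The key is gripped and clear of the stand, with its shank tip at about (246,320) in the full scene image. I'll stop short of the clamp and refine the bore position with the wrist camera.

```bash
python3 -m jog '{"dp":[[-41,-232,0],[-41,-232,0],[-41,-232,0],[-41,-232,0],[-41,-232,0],[-41,-232,0],[-41,-232,0],[-41,-232,0]],"twist":[0,0,0,0,0,0,0,0],"claw":[1,1,1,1,1,1,1,1]}'
python3 -m jog '{"dp":[[0,0,0],[0,0,0],[0,0,0]],"twist":[0,0,0],"claw":[1,1,1]}'
python3 - <<'E'
from h import *
go(438,-122.5,170,165)
m=eyes.camera_model("wrist"); im=eyes.read_camera("wrist")
cv2.imwrite("pics/w2.png",im[:,:,::-1]); np.savez("w2.npz",**m)
print(proj(m,[437.7,-122.5,60]),proj(m,[435.3,-117.3,60]))
E
```

```text
t: 5.58
eef_pos: [440.2, -66.2, 169.2]
tcp_rot: [3.142, -0.002, 2.876]
ft_force: [0.5, 0.3, -1.5]
opening: 0.167
t: 5.83
eef_pos: [440.7, -64.0, 169.9]
tcp_rot: [-3.142, -0.0, 2.881]
ft_force: [0.2, 0.1, -2.0]
opening: 0.166
at [440.7 -64.  169.9] [-1.8000e+02 -3.0000e-02  1.6509e+02] dp [-12.4 -57.2  -0.1] twist 0.1 j6 -1.6 t 5.83
(np.float64(238.04804231470717), np.float64(255.3791976821936)) (np.float64(244.01259318444494), np.float64(250.4433321941465))
```

View pics/w2.png

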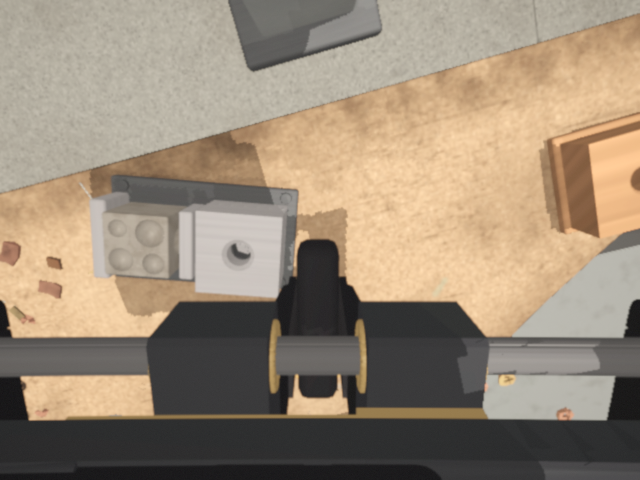

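The wrist view shows the bore at about (239,252). The held bar spans rows 240 to 397 at column about 318.

Run:
```python
from h import *
m=dict(np.load("w2.npz"))
print("bore",at_z(m,239,252.5,60))
s=readout.state(); p=s["eef_pos"]; R=Ro.from_euler("xyz",s["tcp_rot"]).as_matrix()
a,b=at_z(m,319,240,197.7),at_z(m,318,397,197.7); 
print(np.linalg.norm(a-b)); 
for q in(a,b): print((R.T@(q-p)).round(1))
im=cv2.imread("pics/w2.png"); cv2.imwrite("pics/w2c.png",np.hstack([cv2.resize(im[195:305,185:305],None,fx=5,fy=5,interpolation=2)]))
g=cv2.cvtColor(im,6)[230:275,215:262]; print(g.shape)
cr=cv2.HoughCircles(cv2.resize(g,None,fx=4,fy=4,interpolation=2),cv2.HOUGH_GRADIENT,1,20,param1=100,param2=20,minRadius=30,maxRadius=80); print([(c/4+[215,230,0]) for c in cr[0][:4]])
```

```text
bore [ 435.83730468 -121.19715244   60.        ]
64.46181660744222
[ 34.7  -0.  -27.7]
[-29.8  -0.3 -27.7]
(45, 47)Traceback (most recent call last):
  File "<stdin>", line 10, in <module>
TypeError: 'NoneType' object is not subscriptable
```

View pics/w2c.png

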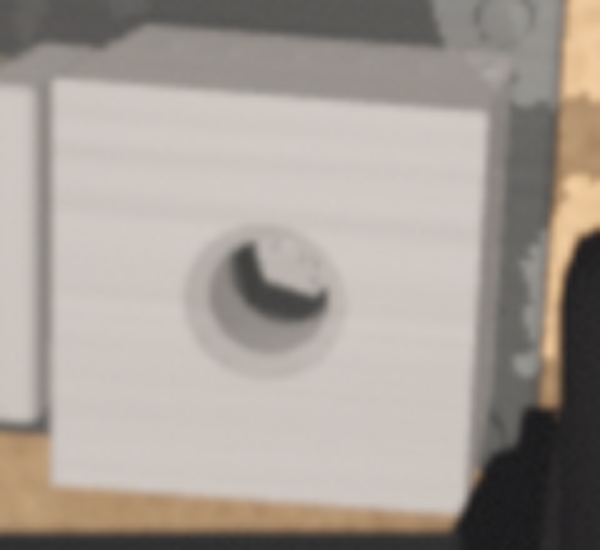

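Run:
```python
from h import *
S=eyes.camera_model("scene")
print("tip",at_z(S,245.5,319.3,102.5),"hole",at_z(S,250,336.75,45))
m=dict(np.load("w2.npz")); print("bore",at_z(m,238.1,254.9,60))
go(437.7,-122.4,143,165)
```

```text
tip [462.11846268 173.76229502 102.5       ] hole [461.03627935 171.07314264  45.        ]
bore [ 437.37005582 -122.35600651   60.        ]
at [440.8 -64.1 170. ] [-1.8000e+02 -2.0000e-02  1.6509e+02] dp [-12.  -57.1  27. ] twist 0.1 j6 -1.6 t 5.88
```

```bash
python3 -m jog '{"dp":[[-12,-57,0],[-12,-57,0],[-12,-57,10],[-12,-57,20],[-12,-57,28],[-12,-57,32],[-12,-57,32],[-12,-57,32]],"twist":[0,0,0,0,0,0,0,0],"claw":[1,1,1,1,1,1,1,1]}'
python3 - <<'E'
from h import *
go(437.5,-122.4,130,165)
s=eyes.read_camera("scene")[:,:,::-1]; w=eyes.read_camera("wrist")[:,:,::-1]
cv2.imwrite("pics/sw.png",np.hstack([cv2.resize(s[215:295,320:400],None,fx=5,fy=5,interpolation=2),cv2.resize(w[200:280,280:360],None,fx=5,fy=5,interpolation=2)]))
E
```

```text
t: 6.55
eef_pos: [437.7, -122.9, 138.2]
tcp_rot: [-3.142, -0.0, 2.88]
ft_force: [-0.6, -0.3, -1.8]
opening: 0.168
at [ 437.7 -122.9  138.2] [-1.8000e+02 -2.0000e-02  1.6504e+02] dp [0.3 0.4 8.2] twist 0.0 j6 -1.73 t 6.55
```

View pics/sw.png

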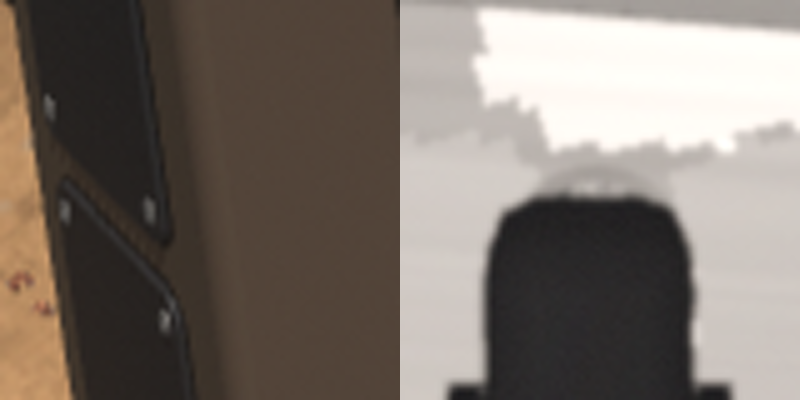

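The scene camera is blocked by the arm. In the wrist crop the chamfer rim peeks out centred at column about 320.6, just above the bar's end, which is centred at about 318. I'll check this numerically, then lower gently.

```bash
python3 - <<'E'
from h import *
m=eyes.camera_model("wrist"); p=readout.state()["eef_pos"]
print(proj(m,[p[0],p[1],60]),proj(m,[p[0],p[1],p[2]+27]), proj(m,[437.5,-122.4,60]))
E
python3 -m jog '{"dp":[[0.3,0.4,3],[0.3,0.4,6],[0.3,0.4,8],[0.3,0.4,10],[0.3,0.4,12],[0.3,0.4,12]],"twist":[0,0,0,0,0,0],"claw":[1,1,1,1,1,1]}'
```

```text
(np.float64(318.5066514965992), np.float64(251.10002805033946)) (np.float64(318.9707521906363), np.float64(327.34778153467505)) (np.float64(319.39807441344067), np.float64(250.27637056539373))
t: 7.15
eef_pos: [437.3, -122.7, 125.7]
tcp_rot: [3.142, -0.001, 2.88]
ft_force: [0.6, -0.6, -2.1]
opening: 0.169
```

```bash
python3 -m jog '{"dp":[[0,0,1],[0,0,2],[0,0,3],[0,0,4],[0,0,4]],"twist":[0,0,0,0,0],"claw":[1,1,1,1,1]}'
python3 -m jog '{"dp":[[0,0,1],[0,0,2],[0,0,3],[0,0,4],[0,0,4]],"twist":[0,0,0,0,0],"claw":[1,1,1,1,1]}'; python3 -c "
from h import *; s=readout.state(); print(s['ft_force'],s['moment'])"
```

```text
t: 7.57
eef_pos: [437.4, -122.7, 122.0]
tcp_rot: [-3.142, -0.0, 2.88]
ft_force: [-0.6, 0.3, -1.3]
opening: 0.166
t: 7.98
eef_pos: [437.3, -122.7, 117.9]
tcp_rot: [-3.142, -0.0, 2.88]
ft_force: [-0.1, -0.1, -1.7]
opening: 0.169
[-0.08353402 -0.09500736 -1.65850782] [ 0.12164064 -0.16130001 -0.01037923]
```

Entered with no side force. Next I lower toward the rim, expected at TCP z of about 109.

```bash
python3 -m jog '{"dp":[[0,0,2],[0,0,4],[0,0,6],[0,0,7],[0,0,7]],"twist":[0,0,0,0,0],"claw":[1,1,1,1,1]}'
python3 -m jog '{"dp":[[0,0,0.5],[0,0,1],[0,0,1.5],[0,0,1.5]],"twist":[0,0,0,0],"claw":[1,1,1,1]}'
```

```text
t: 8.4
eef_pos: [437.3, -122.7, 110.8]
tcp_rot: [-3.142, -0.0, 2.88]
ft_force: [-0.7, 0.5, -2.2]
opening: 0.165
t: 8.73
eef_pos: [437.4, -122.7, 109.6]
tcp_rot: [-3.142, 0.0, 2.88]
ft_force: [-0.6, 0.4, -1.4]
opening: 0.166
```

```bash
for i in 1 2; do python3 -m jog '{"dp":[[0,0,0.4],[0,0,0.4],[0,0,0.4]],"twist":[0,0,0],"claw":[1,1,1]}'; done
```

```text
t: 8.98
eef_pos: [437.4, -122.7, 109.2]
tcp_rot: [-3.142, 0.0, 2.88]
ft_force: [-0.5, 0.9, -1.1]
opening: 0.169
t: 9.23
eef_pos: [437.5, -122.8, 108.9]
tcp_rot: [-3.141, 0.0, 2.88]
ft_force: [-0.0, 0.8, 0.2]
opening: 0.165
```

```bash
for i in 1 2; do python3 -m jog '{"dp":[[0,0,0.3],[0,0,0.3],[0,0,0.3]],"twist":[0,0,0],"claw":[1,1,1]}'; done
```

```text
t: 9.48
eef_pos: [437.5, -122.8, 108.7]
tcp_rot: [-3.141, 0.0, 2.88]
ft_force: [-1.2, -0.1, 3.4]
opening: 0.167
t: 9.73
eef_pos: [437.5, -122.8, 108.4]
tcp_rot: [-3.141, 0.001, 2.88]
ft_force: [1.1, 1.4, 5.6]
opening: 0.165
```

```bash
for i in 1 2; do python3 -m jog '{"dp":[[0,0,0],[0,0,0],[0,0,0],[0,0,0]],"twist":[2,4,6,6],"claw":[1,1,1,1]}';python3 -c "
from h import *; s=readout.state(); print(s['moment'])"; done
```

```text
t: 10.07
eef_pos: [437.7, -122.8, 108.4]
tcp_rot: [3.142, 0.001, 2.773]
ft_force: [0.5, 1.3, 5.8]
opening: 0.168
[ 0.50096186 -0.23062251  0.03516948]
t: 10.4
eef_pos: [437.8, -122.8, 108.5]
tcp_rot: [3.141, 0.001, 2.669]
ft_force: [0.4, 1.3, 6.3]
opening: 0.168
[ 0.48398042 -0.28291292  0.04534897]
```

```bash
for i in 1 2; do python3 -m jog '{"dp":[[0,0,0],[0,0,0],[0,0,0],[0,0,0]],"twist":[2,4,6,6],"claw":[1,1,1,1]}';python3 -c "
from h import *; s=readout.state(); print(s['moment'])"; done
```

```text
t: 10.73
eef_pos: [437.8, -122.8, 108.5]
tcp_rot: [3.141, 0.001, 2.565]
ft_force: [0.6, 0.2, 6.4]
opening: 0.17
[ 0.42071994 -0.19483861  0.03458297]
t: 11.07
eef_pos: [437.7, -122.8, 108.5]
tcp_rot: [3.141, 0.001, 2.46]
ft_force: [-0.1, 1.3, 6.5]
opening: 0.165
[ 0.36229382 -0.21470022 -0.00729552]
```

```bash
for i in 1 2; do python3 -m jog '{"dp":[[0,0,0],[0,0,0],[0,0,0],[0,0,0]],"twist":[2,4,6,6],"claw":[1,1,1,1]}';python3 -c "
from h import *; s=readout.state(); print(s['moment'])"; done
```

```text
t: 11.4
eef_pos: [437.7, -122.8, 108.5]
tcp_rot: [3.141, 0.001, 2.355]
ft_force: [0.7, 0.4, 5.5]
opening: 0.165
[ 0.4376003  -0.27077027  0.01272051]
t: 11.73
eef_pos: [437.7, -122.8, 108.4]
tcp_rot: [3.141, 0.001, 2.251]
ft_force: [0.6, 1.1, 4.8]
opening: 0.165
[ 0.31235499 -0.27406378 -0.0067892 ]
```

```bash
for i in 1 2; do python3 -m jog '{"dp":[[0,0,0],[0,0,0],[0,0,0],[0,0,0]],"twist":[2,4,6,6],"claw":[1,1,1,1]}';python3 -c "
from h import *; s=readout.state(); print(s['moment'])"; done
```

```text
t: 12.07
eef_pos: [437.3, -122.7, 108.0]
tcp_rot: [-3.141, -0.0, 2.147]
ft_force: [0.5, 1.2, -0.3]
opening: 0.167
[ 0.50742173 -0.29941825  0.02336463]
t: 12.4
eef_pos: [437.3, -122.7, 108.0]
tcp_rot: [-3.141, -0.0, 2.043]
ft_force: [0.9, 1.8, -1.5]
opening: 0.167
[ 0.29782763 -0.26374452  0.01148607]
```

The vertical force fell to zero between yaw 2.25 and 2.15, which looks like the drop. I'll push down gently.

```bash
for i in 1 2; do python3 -m jog '{"dp":[[0,0,0.5],[0,0,0.5],[0,0,0.5]],"twist":[0,0,0],"claw":[1,1,1]}'; done
```

```text
t: 12.65
eef_pos: [437.3, -122.7, 107.6]
tcp_rot: [-3.141, -0.0, 2.043]
ft_force: [-0.5, 0.6, -2.4]
opening: 0.164
t: 12.9
eef_pos: [437.3, -122.7, 107.2]
tcp_rot: [-3.141, -0.0, 2.042]
ft_force: [0.5, 1.8, -1.1]
opening: 0.168
```

```bash
python3 -m jog '{"dp":[[0,0,0.8],[0,0,1.6],[0,0,2.4],[0,0,3],[0,0,3]],"twist":[0,0,0,0,0],"claw":[1,1,1,1,1]}';  python3 -m jog '{"dp":[[0,0,0.8],[0,0,1.6],[0,0,2.4],[0,0,3],[0,0,3]],"twist":[0,0,0,0,0],"claw":[1,1,1,1,1]}'
```

```text
t: 13.32
eef_pos: [437.4, -122.7, 104.1]
tcp_rot: [-3.142, -0.0, 2.042]
ft_force: [-0.2, 2.0, -2.5]
opening: 0.166
t: 13.73
eef_pos: [437.4, -122.7, 101.1]
tcp_rot: [-3.141, -0.0, 2.042]
ft_force: [0.8, 1.8, -2.6]
opening: 0.17
```

```bash
python3 -m jog '{"dp":[[0,0,0.8],[0,0,1.6],[0,0,2.2],[0,0,2.2]],"twist":[0,0,0,0],"claw":[1,1,1,1]}'
```

```text
t: 14.07
eef_pos: [437.4, -122.7, 98.9]
tcp_rot: [-3.142, -0.0, 2.042]
ft_force: [0.5, 1.7, -1.7]
opening: 0.167
```

```bash
cat > m.py <<'E'
from h import *
s=readout.state(); print("M",s["moment"].round(3),"yaw",np.degrees(s["tcp_rot"][2]).round(2),"F",s["ft_force"].round(1))
E
python3 -m m
for i in 1 2 3 4; do python3 -m jog '{"dp":[[0,0,0],[0,0,0],[0,0,0],[0,0,0],[0,0,0]],"twist":[2.5,5,7.5,10,10],"claw":[1,1,1,1,1]}' >/dev/null; python3 -m m; done
```

```text
M [ 0.503 -0.2    0.002] yaw 116.99 F [ 0.5  1.7 -1.7]
M [ 0.743 -0.182 -0.03 ] yaw 106.88 F [-0.1  2.5 -2.1]
M [ 0.711 -0.153  0.015] yaw 96.97 F [-0.6  2.8 -1.5]
M [ 0.641 -0.032  0.054] yaw 87.02 F [-1.1  2.5 -1.6]
M [0.713 0.069 0.006] yaw 77.06 F [-0.5  2.4 -2.2]
```

```bash
for i in 1 2 3 4; do python3 -m jog '{"dp":[[0,0,0],[0,0,0]],"twist":[2,4],"claw":[1,1]}' >/dev/null; python3 -m m; done
```

```text
M [0.72  0.071 0.036] yaw 73.15 F [-0.8  3.2 -1.6]
M [0.701 0.132 0.061] yaw 69.13 F [-0.4  2.5 -2.3]
M [0.7   0.118 0.082] yaw 65.14 F [-1.6  3.1 -2.4]
M [0.69  0.155 0.109] yaw 61.14 F [-1.5  2.5 -1.4]
```

```bash
for i in 1 2 3; do python3 -m jog '{"dp":[[0,0,0],[0,0,0]],"twist":[1,2],"claw":[1,1]}' >/dev/null; python3 -m m; done
```

```text
M [0.76  0.237 0.095] yaw 59.1 F [-1.2  3.7 -1.7]
M [0.813 0.349 0.089] yaw 56.99 F [-1.9  2.7 -2.4]
M [0.853 0.368 0.073] yaw 54.93 F [-1.3  3.2 -1.8]
```

```bash
for i in 1 2 3; do python3 -m jog '{"dp":[[0,0,0],[0,0,0]],"twist":[1,1.5],"claw":[1,1]}' >/dev/null; python3 -m m; done
```

```text
M [0.88  0.45  0.097] yaw 53.42 F [-2.2  3.9 -2.6]
M [0.898 0.539 0.106] yaw 51.92 F [-1.9  3.8 -3.2]
M [0.982 0.59  0.097] yaw 50.41 F [-2.5  3.1 -2.6]
```

```bash
for i in 1 2 3; do python3 -m jog '{"dp":[[0,0,0],[0,0,0]],"twist":[1,1.5],"claw":[1,1]}' >/dev/null; python3 -m m; done
```

```text
M [0.933 0.602 0.065] yaw 48.91 F [-2.5  5.  -3. ]
M [0.988 0.654 0.108] yaw 47.41 F [-2.9  3.4 -3.8]
M [1.062 0.654 0.152] yaw 45.91 F [-3.4  4.8 -4.2]
```

```bash
for i in 1 2 3; do python3 -m jog '{"dp":[[0,0,0],[0,0,0]],"twist":[0.5,1],"claw":[1,1]}' >/dev/null; python3 -m m; done
```

```text
M [1.047 0.604 0.058] yaw 44.94 F [-2.4  3.6 -4.3]
M [1.049 0.672 0.096] yaw 43.95 F [-3.3  4.5 -3.9]
M [1.041 0.674 0.133] yaw 42.94 F [-3.2  5.  -3.4]
```

```bash
for i in 1 2 3; do python3 -m jog '{"dp":[[0,0,0],[0,0,0]],"twist":[0.5,1],"claw":[1,1]}' >/dev/null; python3 -m m; done
python3 - <<'E'
from h import *
w=eyes.read_camera("wrist")[:,:,::-1]; cv2.imwrite("pics/w3.png",w)
E
```

```text
M [1.047 0.638 0.046] yaw 41.94 F [-3.1  3.8 -4.5]
M [1.059 0.67  0.062] yaw 40.94 F [-2.8  4.  -3.7]
M [1.115 0.665 0.161] yaw 39.95 F [-2.9  4.5 -3.5]
```

View pics/w3.png

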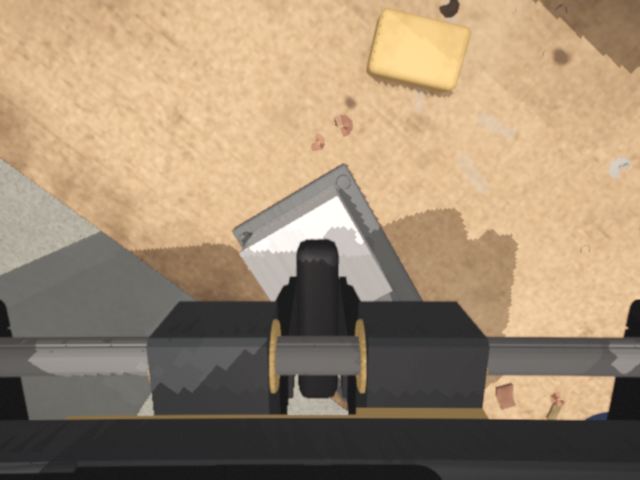

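The bar is still square in the grip, with the same rows as before, so neither vertical nor yaw slip is visible. I'll average the moment over several readings at this pose.

```bash
for k in 1 2 3 4 5 6; do python3 -m jog '{"dp":[[0,0,0]],"twist":[0],"claw":[1]}' >/dev/null; python3 -m m; done; echo; python3 -m jog '{"dp":[[0,0,0],[0,0,0]],"twist":[0.5,1],"claw":[1,1]}' >/dev/null;for k in 1 2 3 4 5 6; do python3 -m m;python3 -m jog '{"dp":[[0,0,0]],"twist":[0],"claw":[1]}' >/dev/null;  done
```

```text
M [1.064 0.673 0.134] yaw 39.97 F [-3.1  4.1 -3.4]
M [1.131 0.673 0.222] yaw 39.98 F [-2.3  5.  -3.6]
M [1.059 0.675 0.192] yaw 39.98 F [-3.   3.6 -3.8]
M [1.165 0.63  0.157] yaw 39.98 F [-2.7  4.5 -3.5]
M [1.122 0.685 0.132] yaw 39.98 F [-1.8  4.1 -4. ]
M [1.097 0.671 0.207] yaw 39.98 F [-2.9  6.2 -4. ]

M [1.109 0.656 0.271] yaw 38.96 F [-2.4  5.2 -2.9]
M [1.105 0.678 0.174] yaw 38.95 F [-2.4  4.4 -2.7]
M [1.139 0.671 0.201] yaw 38.98 F [-3.3  4.  -3.6]
M [1.118 0.65  0.202] yaw 38.98 F [-2.5  4.2 -4. ]
M [1.107 0.647 0.193] yaw 38.98 F [-2.5  5.  -3.1]
M [1.113 0.642 0.198] yaw 38.98 F [-2.7  4.6 -2.6]
```

The mean moment climbed to about 0.17 at yaw 40 and 0.20 at yaw 39, well above the 0.09 running friction, so the screw is at its stop. I'll ease the torque off by 2° and release.

```bash
python3 -m jog '{"dp":[[0,0,0],[0,0,0],[0,0,0]],"twist":[-1,-2,-2],"claw":[1,1,1]}'; python3 -m m
python3 -m jog '{"dp":[[0,0,0],[0,0,0],[0,0,0],[0,0,0],[0,0,0],[0,0,0],[0,0,0],[0,0,0]],"twist":[0,0,0,0,0,0,0,0],"claw":[-0.4,-0.4,-0.4,-0.4,-0.4,-0.4,-0.4,-0.4]}'; python3 -m m
python3 -m jog '{"dp":[[0,0,0],[0,0,0],[0,0,0],[0,0,0]],"twist":[0,0,0,0],"claw":[-0.4,-0.4,-0.4,-0.4]}'; python3 -m m
```

```text
t: 20.37
eef_pos: [437.3, -122.7, 99.0]
tcp_rot: [-3.141, 0.0, 0.716]
ft_force: [-3.5, 4.0, -3.5]
opening: 0.165
M [ 1.03   0.696 -0.036] yaw 41.02 F [-3.5  4.  -3.5]
t: 21.03
eef_pos: [437.5, -122.8, 99.1]
tcp_rot: [3.141, -0.0, 0.715]
ft_force: [-0.9, -0.9, 0.1]
opening: 0.67
M [-0.066 -0.009 -0.026] yaw 40.99 F [-0.9 -0.9  0.1]
t: 21.37
eef_pos: [437.4, -122.8, 99.0]
tcp_rot: [3.141, 0.0, 0.715]
ft_force: [-0.5, 0.2, 1.0]
opening: 0.699
M [0.019 0.026 0.017] yaw 41.0 F [-0.5  0.2  1. ]
```

```bash
python3 -m jog '{"dp":[[0,0,-5],[0,0,-15],[0,0,-35],[0,0,-60],[0,0,-90],[0,0,-120],[0,0,-130],[0,0,-130]],"twist":[0,0,0,0,0,0,0,0],"claw":[-0.4,-0.4,-0.4,-0.4,-0.4,-0.4,-0.4,-0.4]}'
python3 - <<'E'
from h import *
m=eyes.camera_model("wrist"); w=eyes.read_camera("wrist")[:,:,::-1]; cv2.imwrite("pics/w4.png",w); np.savez("w4.npz",**m)
b=[437.4,-122.5]
print(proj(m,b+[28+98]),proj(m,b+[60]))
E
```

```text
t: 22.03
eef_pos: [438.2, -123.1, 231.8]
tcp_rot: [3.137, -0.002, 0.716]
ft_force: [-0.2, 0.5, -0.8]
opening: 0.7
(np.float64(314.1301205650576), np.float64(241.06541551072195)) (np.float64(314.34419680129304), np.float64(221.65570839949947))
```

View pics/w4.png

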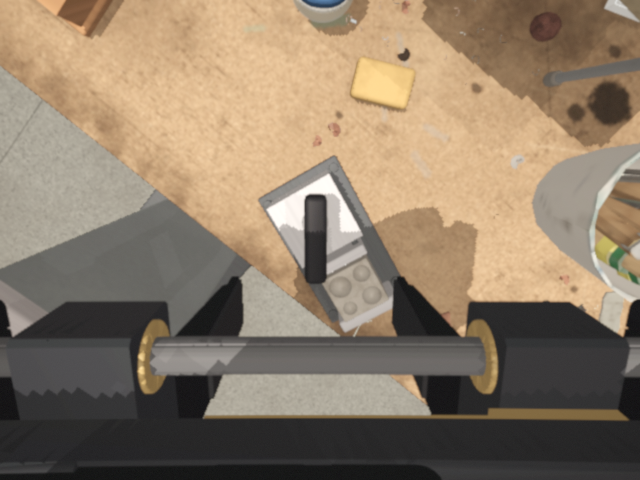

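The key stands upright on its own. The bar is centred at (315.5,239), against (314.1,241.1) predicted for a fully home key. The jaw strip near (345,258) lies against the doming block, and the wax and jar look untouched.

```bash
python3 -m jog '{"dp":[[0,0,0],[0,0,0],[0,0,0]],"twist":[0,0,0],"claw":[-0.4,-0.4,-0.4]}'; python3 -c "
from cell import job_done; print(job_done())"
```

```text
t: 22.33
eef_pos: [437.0, -122.6, 228.0]
tcp_rot: [-3.14, 0.001, 0.715]
ft_force: [0.4, 0.2, 0.1]
opening: 0.702
the job is handed in; nothing more can be done
None
```

I lifted the key out of its stand, seated it in the hidden hex socket, turned the screw clockwise to what I read as its stop, and let go. The job was handed in at about 22 s; it reports no verdict.

- **Seating:** the key entered the bore with no side force. I turned it on the rim with about 5–8 N until it dropped. It then went down to about 31 mm below the mouth by the arm's reading, with no resistance.
- **Tightening:** I turned about 78° past the seated angle. The averaged moment rose from about 0.1 to about 0.2 N m, which I took as the stop. I eased off 2° before releasing.
- **Final picture:** the key stands upright and free, within about 2 px of where a fully home key should appear. The jaw looks closed on the doming block. The wax and jar appear undisturbed, but the tape was out of view.

**Weaker points:**
- The screw angle can't be read directly, so the stop rests on the rise in moment, the angle turned and the jaw's position.
- The moment signal was noisy, with single readings between 0.05 and 0.27 N m. Early in the turn it read below the expected 0.09 N m.
- A side load of about 5 N built up while turning and went away on release.
- The scene camera put the bore about 5 mm off from the top and wrist cameras. I used those two, which agreed.

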